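# Fit the set collar on the turntable spindle and hold it for tightening

### The job

With the fingers, turn the bare spindle of the specimen turntable's drive unit until its milled flat faces the key hole in the upright steel guide. Then take the set collar from the table and slip it over the spindle, its set screw on the flat and so facing the key hole, and press it down until the sprung brass cup under it is fully home. Finish while still gripping the collar and holding it down like that, so that a colleague can tighten the screw through the guide; leave the hex key, the rock and the carton where they lie.

Things in the scene. Friction and masses are not known exactly. Their poses are not given: they have to be found in the camera images.
- drive_unit: Turntable drive unit, fixed: dark base plate 196 x 116 mm, grey gearbox with cover 35 mm above the table, aluminium bearing boss (42 mm across, top at 50 mm) and a motor lying at its +x end (to 0.11 m from the axis, 50 mm high). Origin on the vertical spindle axis, at table height; z up; -x points from the spindle to the key guide. 'Facing the key hole' means pointing along this body's -x.
- key_hole (a point): Centre of the 11 mm key hole, 73 mm above the table and 62 mm from the spindle axis, in the key guide: an upright steel plate 30 mm wide and 4 mm thick (its near face 60 mm from the axis), top 87 mm above the table. The hole looks at the spindle; axes as the drive unit's.
- spindle (a joint): Angle of the upright steel spindle (rad): 0 or any whole turn = flat faces the key hole; grows counter-clockwise seen from above. Light friction (0.05 N m), more than a turn either way, stays where left. 20 mm thick with one flat milled along it: 15.5 mm when pinched across the flat, 20 mm across the round. It stands bare from 65 to 102 mm above the table.
- spindle_flat (a point): Middle of the spindle's flat, 5.5 mm from the axis, 90 mm above the table; turns with the spindle. Its -x axis points straight out of the flat.
- spindle_tip (a point): Centre of the spindle's top end, 102 mm above the table; the edge round it is chamfered by 2 mm.
- thrust_cup (a joint): How far the sprung brass cup round the spindle's foot (37 mm across, 10 mm high) is pressed down (m). 0: up, its top 65 mm above the table, a 5 mm gap with the spring under its rim. 0.005: fully home on the bearing boss, its top at 60 mm. The spring pushes back with 3 N at 0 and 8 N at 0.005 and lifts the collar again if it is let go.
- collar_center (a point): Centre of the loose aluminium set collar (0.14 kg), a ring 46 mm in diameter and 26 mm high lying flat on the table; this point is 13 mm above its underside. Two spanner flats, 42 mm apart and 19 mm wide, face its +y and -y: grip it there. A round boss 14 mm thick with the set screw stands out on its -x side. Upright 22 mm bore.
- collar_screw (a point): Outer end of the set screw, 35 mm from the collar's axis on its -x side, at half height; -x points outward along the screw. The 10 mm wide brass pad on the screw's point stands 4.5 mm into the bore at half height (6.5 mm from the axis), so the collar goes freely down the spindle only with the screw over the flat (within about 0.2 rad).
- hex_key: Dark steel L-shaped hex key, 90 x 30 mm and 5 mm thick, lying flat; origin near the middle of its long arm. To be left alone.
- rock: Purple amethyst rock, 58 x 80 x 42 mm; origin under its centre. To be left alone.
- carton: Slim white carton, 173 x 29 x 26 mm; origin under its centre. To be left alone.
Not all that is in view belongs to the job. Of the things shaped like the part that bears collar_center, the aluminium one is meant.

How it is judged:
By the outcome, as a careful person would: the job done as asked, in the order asked, and still so for the second after the job is handed in, while the arm keeps its last pose, push and grip.
It also fails if it takes over 64 s, if anything falls off the work surface, if the arm or the gripper's body presses on something with over 40 N, if the wrist force passes 120 N, or if a joint passes its speed limit or range.

### The arm

A 6-joint arm with a two-finger parallel gripper is mounted at the origin on a cart in front of the work surface, level with it; the furniture and walls round the work are solid. World frame = base frame: x ahead of the robot, y to its left, z up, the work surface at z = 0. Lengths are in m, angles in rad, forces in N, time in s.
With the tool pointing down it reaches from about 0.3 to 0.875 m from the base axis. Payload 4.2 kg.
Tool frame: the origin (TCP) lies at the very end of the fingers, on their centre line; the grasp point (between the pads) lies 19 mm behind it; z points along the fingers, y is the direction in which the jaws open and shut (so a half turn about z gives the same grasp; the last joint's range is limited). The gripper opens to 85 mm and grips with 20 to 120 N. Pads are 22 mm wide; open, the fingers measure 114 mm over their backs; the gripper's body (76 mm by 85 mm) begins 54 mm behind the grasp point. The pads swing forward as they close: fully open they stand 13 mm farther back than shut.
Start: joints at [-0.02, 0.32, 1.565, -0, 1.257, -0.02], TCP at [0.575, 0, 0.231] pointing down, gripper open.
Joint ranges: [-3.11, 3.11], [-0.84, 2.01], [0.21, 2.61], [-1.34, 4.49], [0.05, 2.63], [-2.56, 2.56]. Speed limits (rad/s): [2.57, 2.57, 3.14, 3.14, 3.14, 3.14].

### API

Orientations are given as a unit quaternion [x, y, z, w].
In Python, from plant import bot, let_go, close_gripper, monitor, get_image, camera_info, job gives the robot as it stands. Calls block until the motion is done:
- bot.goto(position, orientation): joint-space move of the TCP to a pose.
- bot.line_to(position, ori=None, rate=0.15, until_force=None): straight line of the TCP; ori=None keeps the orientation; rate is the mean speed in m/s. With until_force (N) it stops when the force on the tool has changed by that much, and returns True; else False.
- bot.goto_joints(angles): joint-space move.
- let_go() and close_gripper(): open the fingers fully, or close them until they stop; the grip force is fixed at half the most.
- bot.sleep(seconds).
- bot.ik(position, orientation): joint angles nearest the present ones, or None.
- monitor.read_state(): the state.
- get_image(name): name is "scene" or "side" or "wrist"; returns (picture, depth): 480x640x3 uint8, red, green, blue; 480x640 float32, m along the optical axis (not along the pixel's ray), 0 where there is no reading.
- camera_info(name): a dict with "camera_matrix" (3x3 intrinsics, pixels), "D" ([k1, k2, p1, p2, k3] as OpenCV has them; the pictures are not rectified), "rvec" (rotation vector, rad) and "tvec" (3), from world to camera coordinates, as OpenCV has them; the wrist camera has in their place "T_tool_cam" (4x4, takes a point from camera to tool coordinates, whose origin is the TCP and whose axes are the flange's). Camera axes: x right, y down, z forward; pixel columns grow to the right and rows downward; lengths in m; the calibration is good to about 2 mm. A picture is of the moment at which its call begins: read the wrist's pose just before it. camera_info takes no time and is no camera call.
A pose or a line that the arm cannot do raises bot.Unreachable and nothing moves.
- job.job_done(): hands the job in, once; it reports no verdict.
The state is a dict: "clock": time; "q": joint angles; "dq": joint speeds; "joint_torque": joint torques, N m; "tool_pos": TCP position; "tool_rot": TCP orientation; "contact_force": force on the tool from outside, world axes, zero at the start; "ft_torque": the same for the moment, N m; "width": opening from 0.0 (shut) to 1.0 (fully open).
Only numpy, scipy, OpenCV 4.12 (cv2) and the standard library are available. Lean on these libraries where they do the work, as an engineer would, in place of code of your own. Each camera call takes 0.05 s, during which the arm holds its last target.

## Working session

There is one attempt and no reset: what is moved stays moved. The work goes in short steps, each a Python script; the robot and the scene stay as the last script left them, time stands still between calls to the robot, and variables do not carry over. Pictures are saved under pics/ and viewed, and the job is handed in when it is done.

```bash
ls; mkdir -p pics
python3 - <<'E'
from plant import *
import cv2,numpy as np
print(monitor.read_state())
for n in ["scene","side","wrist"]:
    im,d=get_image(n); cv2.imwrite(f"pics/{n}0.png",im[:,:,::-1]); np.savez(f"pics/{n}0.npz",im=im,d=d)
    print(n,camera_info(n))
E
```

```text
pics
{'clock': 0.0, 'q': array([-2.00093631e-02,  3.20332345e-01,  1.56566146e+00, -4.24781364e-05,
        1.25741241e+00, -2.00150148e-02]), 'dq': array([ 0.00090463,  0.00069529, -0.00169802, -0.00210861,  0.00138075,
       -0.00011379]), 'joint_torque': array([ 7.05825660e-04, -4.15526962e+01, -2.34157133e+01, -1.88356019e-06,
        8.09230405e-03,  1.54784908e-05]), 'tool_pos': array([ 5.74529234e-01, -8.06084084e-06,  2.30465855e-01]), 'tool_rot': array([ 7.07099849e-01,  7.07113131e-01, -6.42795968e-04, -6.39897923e-04]), 'contact_force': array([ 0.31986946,  0.21936198, -0.4375601 ]), 'ft_torque': array([-0.03352673,  0.02400947, -0.007219  ]), 'width': 0.9990250113105479}
scene {'camera_matrix': array([[461.61295748,   0.        , 317.69265201],
       [  0.        , 461.61295748, 238.42774354],
       [  0.        ,   0.        ,   1.        ]]), 'D': array([0.02839232, 0.        , 0.        , 0.        , 0.        ]), 'rvec': array([ 2.29605404, -0.60847102,  0.22630975]), 'tvec': array([-0.50751218,  0.27759187,  0.87476934])}
side {'camera_matrix': array([[503.6054761
[... 227 characters left out ...]
.23726278,  2.65860393, -1.47791397]), 'tvec': array([0.54262401, 0.0252586 , 1.20097143])}
wrist {'camera_matrix': array([[387.51970986,   0.        , 317.76950649],
       [  0.        , 387.51970986, 239.86759236],
       [  0.        ,   0.        ,   1.        ]]), 'D': array([-0.0366576,  0.       ,  0.       ,  0.       ,  0.       ]), 'T_tool_cam': array([[-2.61710474e-04, -9.60060556e-01, -2.79792173e-01,
         7.20778870e-02],
       [ 9.99999787e-01, -8.38591393e-05, -6.47625571e-04,
         9.23892248e-04],
       [ 5.98296634e-04, -2.79792283e-01,  9.60060373e-01,
        -1.42905776e-01],
       [ 0.00000000e+00,  0.00000000e+00,  0.00000000e+00,
         1.00000000e+00]])}
```

View pics/scene0.png

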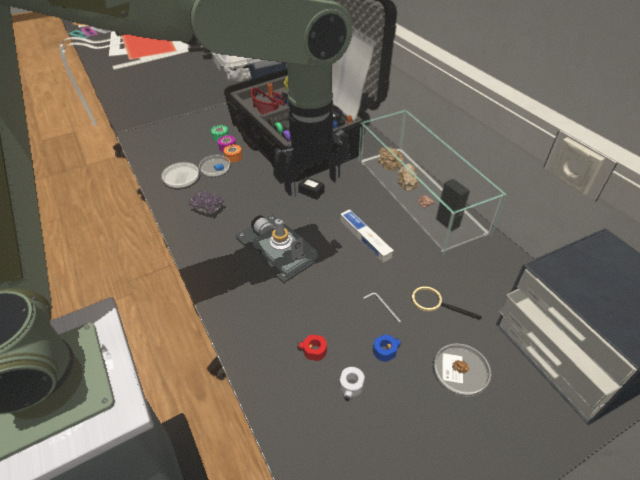

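View pics/side0.png

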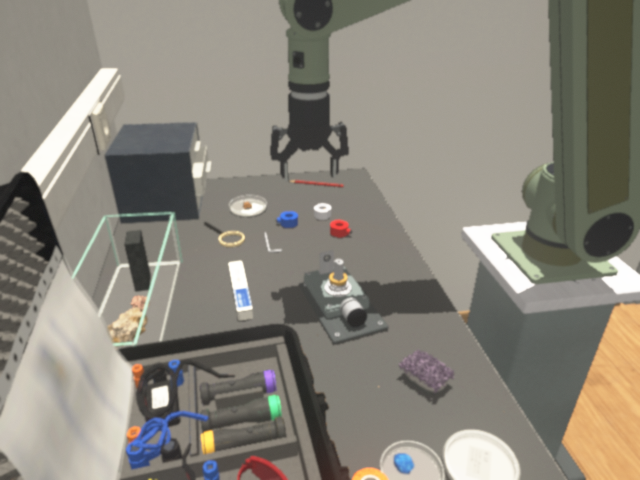

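View pics/wrist0.png

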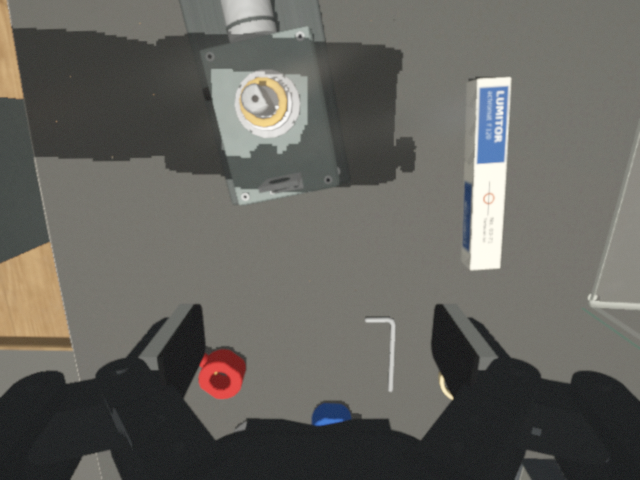

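```bash
cat > h.py <<'E'
import cv2,numpy as np
from scipy.spatial.transform import Rotation as R
from plant import *
def T_wc(name,st=None):
    c=camera_info(name)
    if name=="wrist":
        T=np.eye(4);T[:3,:3]=R.from_quat(st["tool_rot"]).as_matrix();T[:3,3]=st["tool_pos"]
        return T@c["T_tool_cam"]
    Rm=cv2.Rodrigues(np.array(c["rvec"]))[0];T=np.eye(4);T[:3,:3]=Rm.T;T[:3,3]=-Rm.T@c["tvec"];return T
def ray(name,px,T):
    c=camera_info(name)
    u=cv2.undistortPoints(np.array([[px]],float),c["camera_matrix"],c["D"])[0,0]
    d=T[:3,:3]@np.array([u[0],u[1],1]); return T[:3,3],d
def on_z(name,px,T,z):
    o,d=ray(name,px,T); return o+d*(z-o[2])/d[2]
def with_depth(name,px,T,d):
    o,r=ray(name,px,T); return o+r*d
def tri(rays):
    A=np.zeros((3,3));b=np.zeros(3)
    for o,d in rays:
        d=d/np.linalg.norm(d);P=np.eye(3)-np.outer(d,d);A+=P;b+=P@o
    x=np.linalg.solve(A,b)
    res=[np.linalg.norm((np.eye(3)-np.outer(d,d)/(d@d))@(x-o)) for o,d in rays]
    return x,res
def proj(name,X,T):
    c=camera_info(name);Ti=np.linalg.inv(T)
    p,_=cv2.projectPoints(np.array(X,float).reshape(-1,3),cv2.Rodrigues(Ti[:3,:3])[0],Ti[:3,3],c["camera_matrix"],c["D"]);return p[:,0]
def snap(name,tag):
    st=monitor.read_state(); im,d=get_image(name)
    cv2.imwrite(f"pics/{tag}.png",im[:,:,::-1]); T=T_wc(name,st if name=="wrist" else None)
    np.savez(f"pics/{tag}.npz",im=im,d=d,T=T); return im,d,T
def crop(tag,x0,y0,x1,y1,s,out):
    im=cv2.imread(f"pics/{tag}.png")[y0:y1,x0:x1]
    cv2.imwrite(f"pics/{out}.png",cv2.resize(im,None,fx=s,fy=s,interpolation=cv2.INTER_CUBIC))
E
python3 - <<'E'
from h import *
st=monitor.read_state()
for n,pts in {"scene":[(352,373),(347,393),(280,224),(279,237),(315,347),(386,348)],"side":[(322,207),(338,263)],"wrist":[(257,98),(282,182)]}.items():
    T=T_wc(n,st); d=np.load(f"pics/{n}0.npz")["d"]
    for p in pts:
        print(n,p,d[p[1],p[0]],with_depth(n,p,T,d[p[1],p[0]]).round(4))
crop("wrist0",190,60,350,210,5,"w0c")
crop("scene0",310,330,400,405,8,"s0c")
crop("side0",270,190,370,240,8,"sd0c")
E
```

```text
scene (352, 373) 0.85313255 [ 0.5012 -0.2743  0.0263]
scene (347, 393) 0.83157164 [ 0.4741 -0.3006  0.0212]
scene (280, 224) 1.0322812 [0.5327 0.0811 0.0979]
scene (279, 237) 1.0471443 [0.5242 0.0741 0.067 ]
scene (315, 347) 0.91982776 [ 0.475  -0.1798  0.0025]
scene (386, 348) 0.9213163 [ 0.598  -0.2494 -0.0025]
side (322, 207) 1.3573853 [ 0.4946 -0.2909  0.0199]
side (338, 263) 0.98468864 [0.5347 0.0966 0.1008]
wrist (257, 98) 0.25478962 [0.5351 0.0909 0.1028]
wrist (282, 182) 0.2876625 [0.5486 0.0329 0.0854]
```

View pics/w0c.png

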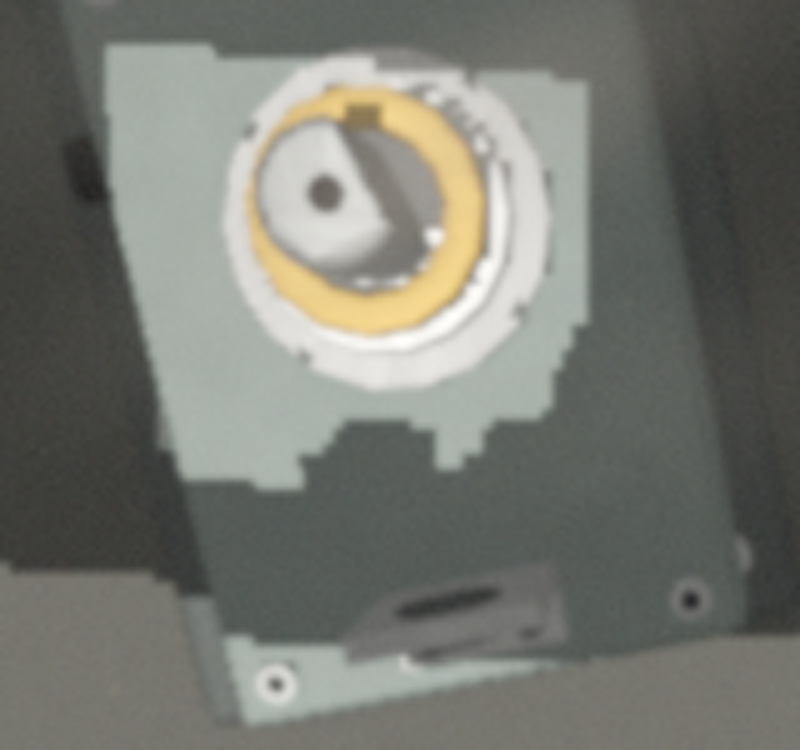

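View pics/s0c.png

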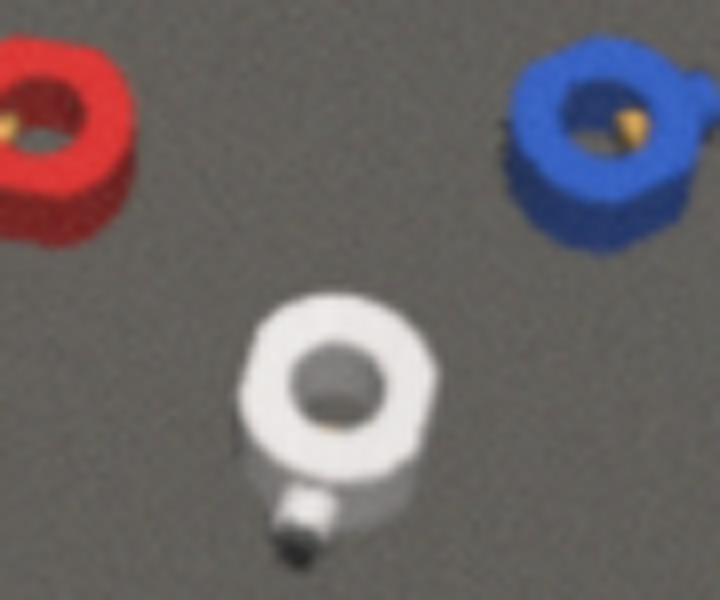

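The initial frames show the following:
- **Spindle:** it sits in the wrist view at (255,98), with its flat facing right and slightly up.
- **Key guide:** it is below the spindle, at (282,182).
- **Collars:** the aluminium one is at (352,380) in the scene view, with its screw boss toward the bottom-left. The red and blue ones are decoys.

Next I'll take closer wrist views of the spindle.

Run:
```python
from h import *
q=[0.70710678,0.70710678,0,0]
bot.goto([0.535,0.075,0.19],q); snap("wrist","w1"); print(monitor.read_state()["clock"])
bot.goto([0.575,0.05,0.19],q); snap("wrist","w2"); print(monitor.read_state()["clock"])
crop("w1",220,100,420,400,2.6,"w1c") if 0 else None
```

```text
0.6667
1.025
```

View pics/w1.png

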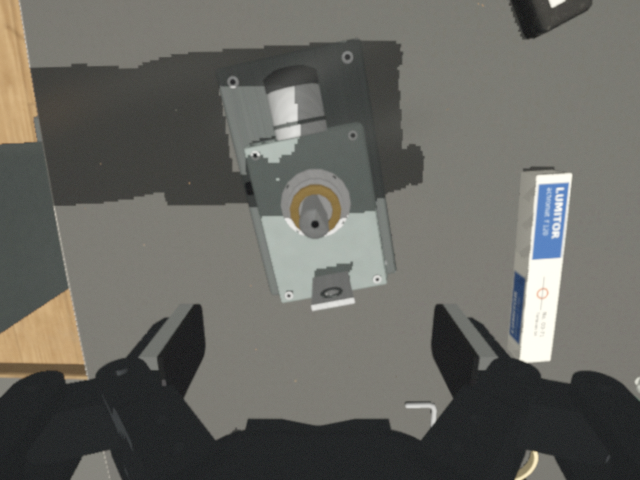

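View pics/w2.png

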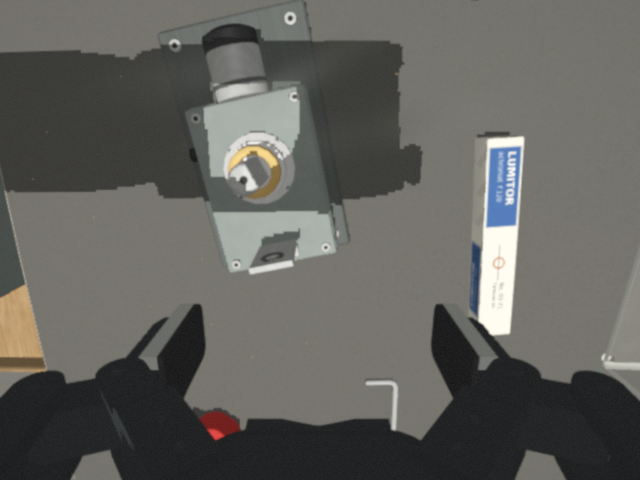

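Run:
```python
from h import *
crop("w1",250,160,390,310,5,"w1c"); crop("w2",200,120,340,280,5,"w2c");crop("w1",285,200,345,250,12,"w1d"); crop("w2",215,145,275,205,10,"w2d")
```

```text
(no output)
```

View pics/w1c.png

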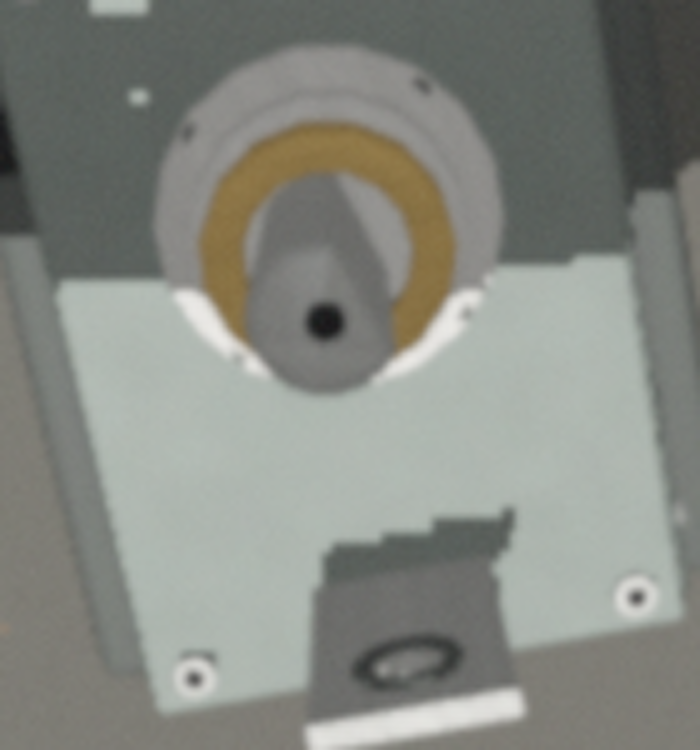

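View pics/w2d.png

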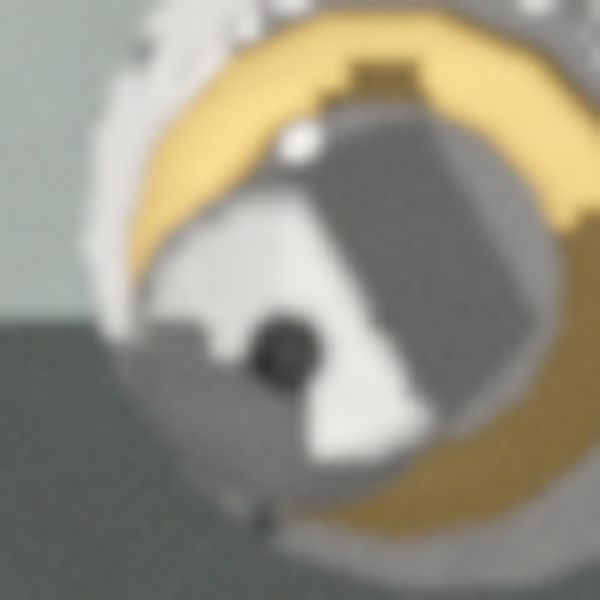

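View pics/w1d.png

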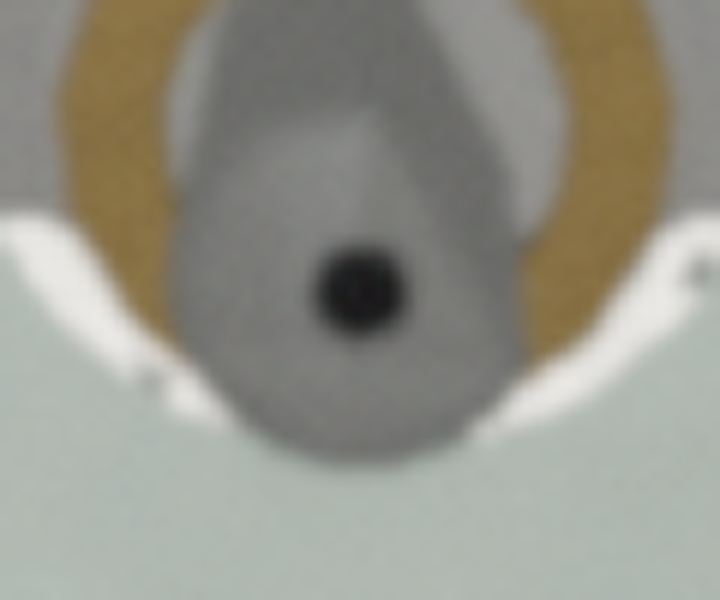

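View pics/w2c.png

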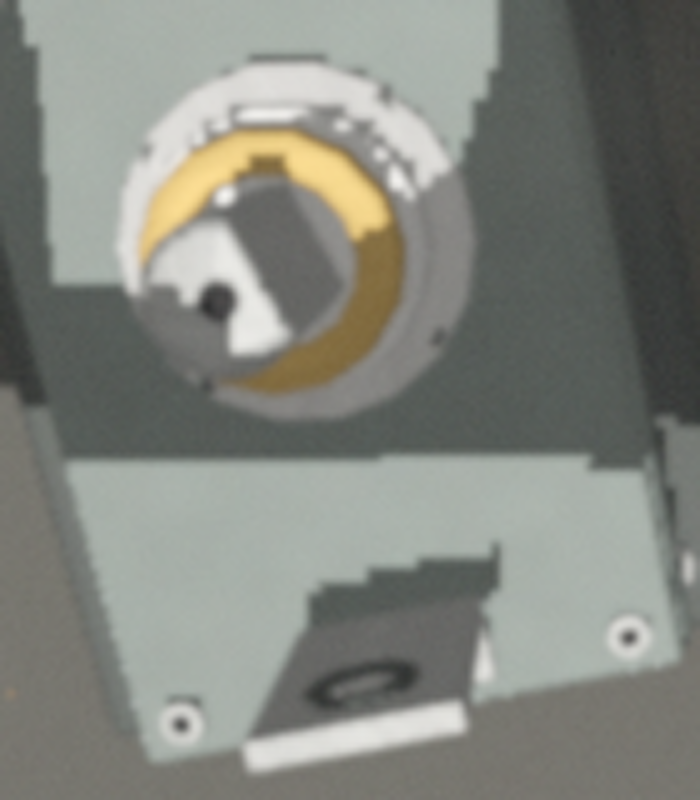

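Run:
```python
from h import *
L={t:np.load(f"pics/{t}.npz") for t in("w1","w2")}
T0=T_wc("wrist",{"tool_pos":[5.74529234e-01,-8.06e-6,2.30465855e-01],"tool_rot":[7.07099849e-01,7.07113131e-01,-6.42795968e-04,-6.39897923e-04]})
T1,T2=L["w1"]["T"],L["w2"]["T"]
o=np.array([-.4,-.4])
t,r=tri([ray("wrist",np.array(p)+o,T) for p,T in [((255,98.8),T0),((314.9,224.35),T1),((243.7,180.3),T2)]]);print("tip",t.round(4),np.round(r,4))
t12,r=tri([ray("wrist",np.array(p)+o,T) for p,T in [((314.9,224.35),T1),((243.7,180.3),T2)]]);print("tip12",t12.round(4),np.round(r,4))
P={}
for n,a,b in [("gL",(289,295.8),(236.2,264.8)),("gR",(377.2,279.4),(325.6,247.4)),("mL",(254.5,155),(196,118)),("mR",(353,134.5),(294,97)),("bL",(232.5,82),(175,45)),("bR",(347.5,57),(290,18)),
 ("guideL",(250+306/5,160+728/5),(200+244/5,120+745/5)),("guideR",(250+522/5,160+690/5),(200+464/5,120+702/5)),("hole",(250+408/5,160+660/5),(200+362/5,120+684/5))]:
    x,r=tri([ray("wrist",np.array(a)+o,T1),ray("wrist",np.array(b)+o,T2)]);P[n]=x;print(n,x.round(4),np.round(r,4))
def ang(v):return np.degrees(np.arctan2(v[1],v[0]))
print("dirs -x:",ang(P["gL"]-P["mL"]),ang(P["gR"]-P["mR"]),ang(P["gL"]-P["bL"]),ang(P["gR"]-P["bR"]))
print("y dirs-90..",ang(P["gR"]-P["gL"])-90,ang(P["mR"]-P["mL"])-90,ang(P["bR"]-P["bL"])-90,ang(P["guideR"]-P["guideL"])-90)
for z,a,b in [(.102,(215+30.0,145+19.0),(215+43,145+41)),(.065,(215+43.5,145+13),(215+54,145+32))]:
    A,B=on_z("wrist",a,T2,z),on_z("wrist",b,T2,z);print("flat w2",A.round(4),B.round(4),ang(B-A)+90)
for z,a,b in [(.102,(190+330/5,60+120/5),(190+390/5,60+220/5))]:
    A,B=on_z("wrist",a,T0,z),on_z("wrist",b,T0,z);print("flat w0",ang(B-A)+90)
d=L["w2"]["d"];print(with_depth("wrist",(244,170),T2,d[170,244]))
# depth-based tip check
for t,T,p in(("w1",T1,(311,229)),("w2",T2,(240,183))):
    d=L[t]["d"];print(with_depth("wrist",p,T,d[p[1],p[0]]))
```

```text
tip [0.5333 0.0906 0.1022] [0.0001 0.     0.0001]
tip12 [0.5333 0.0905 0.1016] [0. 0.]
gL [0.5113 0.0143 0.0388] [0. 0.]
gR [0.5835 0.0286 0.0382] [0. 0.]
mL [0.4871 0.1279 0.0338] [0.0002 0.0002]
mR [0.5607 0.1424 0.0365] [0.0004 0.0004]
bL [0.4687 0.1822 0.0119] [0.0002 0.0002]
bR [0.5572 0.1994 0.0148] [0. 0.]
guideL [0.5305 0.0286 0.0867] [0. 0.]
guideR [0.5604 0.0347 0.087 ] [0.0001 0.0001]
hole [0.5451 0.0325 0.0723] [0.0001 0.0001]
dirs -x: -77.98970907921112 -78.65895779473517 -75.77838425401872 -81.25785389484055
y dirs-90.. -78.75471074478554 -78.79536062289617 -78.97718621979729 -78.53221944600578
flat w2 [0.5349 0.0999 0.102 ] [0.5419 0.0868 0.102 ] 28.564924982267506
flat w2 [0.5374 0.1005 0.065 ] [0.5441 0.0876 0.065 ] 27.3448182912283
flat w0 30.79003692064625
[0.53407255 0.09636801 0.10200569]
[0.53114533 0.08746156 0.10220462]
[0.53136598 0.08875708 0.1025278 ]
```

Triangulation gives these values:
- **Spindle axis:** (0.5333, 0.0906), tip at z = 0.102.
- **Drive −x (towards the guide):** −78.7°.
- **Flat normal:** +28.5°.

Now I'll pinch the spindle across the flat and turn it by −107.2°.

```bash
cat >> h.py <<'E'
AX=np.array([0.5333,0.0906]); GUIDE=-78.7
def Q(yaw):
    a=np.radians(yaw);c,s=np.cos(a),np.sin(a)
    return R.from_matrix(np.array([[-s,c,0],[c,s,0],[0,0,-1]])).as_quat()
def nvec(a): a=np.radians(a);return np.array([np.cos(a),np.sin(a)])
def S(msg=""):
    s=monitor.read_state();print(msg,round(s["clock"],2),s["tool_pos"].round(4),"F",s["contact_force"].round(1),"M",s["ft_torque"].round(2),"w",round(s["width"],3));return s
E
python3 - <<'E'
from h import *
a=28.5
p=AX-0.00225*nvec(a)
bot.goto([*p,0.135],Q(a)); S()
snap("wrist","w3")
bot.line_to([*p,0.086],rate=0.06); S("down")
close_gripper(); s=S("closed"); print(s["q"].round(2))
snap("wrist","w4")
E
```

```text
1.51 [0.5317 0.0897 0.1357] F [ 0.8 -0.2  0.7] M [ 0.02 -0.03 -0.02] w 1.002
down 2.52 [0.5316 0.0896 0.0863] F [-0.5  0.6  0.5] M [ 0.04 -0.01  0.03] w 1.001
closed 3.17 [0.5306 0.0892 0.0863] F [-3.  -2.   5.3] M [-0.37  0.61  0.04] w 0.157
[ 0.15  0.4   1.85 -0.    0.89 -0.35]
```

View pics/w4.png

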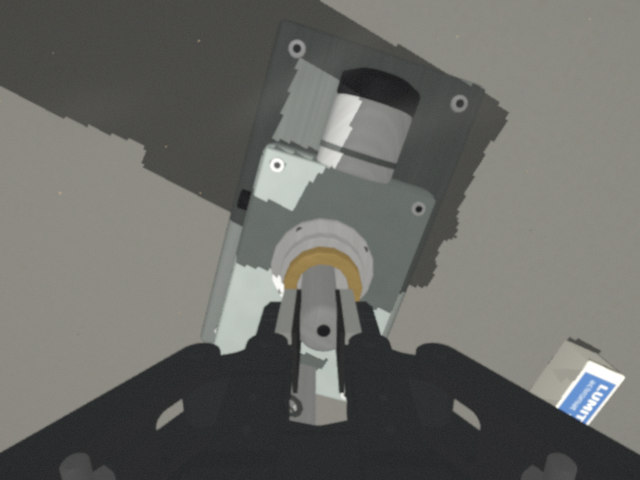

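The pads have closed across the flat: the spindle is between them at (322,330). The arm shifted about 1 mm along −n, so I'll refine the axis estimate by that. Now I'll turn the spindle in steps.

Run:
```python
from h import *
c=np.array([0.5306,0.0892])+0.00225*nvec(28.5); print("axis",c.round(4))
for a in np.linspace(28.5,GUIDE,6)[1:]:
    bot.goto([*(c-0.00225*nvec(a)),0.086],Q(a)); s=S(round(a,1))
bot.sleep(0.2);s=S()
Rm=R.from_quat(s["tool_rot"]).as_matrix();print("yaw",np.degrees(np.arctan2(Rm[1,1],Rm[0,1])))
snap("wrist","w5"); snap("scene","s5")
```

```text
axis [0.5326 0.0903]
7.1 3.67 [0.5305 0.0899 0.0863] F [-1.7 -1.1  4.3] M [-0.26  0.34  0.03] w 0.154
-14.4 4.12 [0.5307 0.0907 0.0863] F [-1.5 -1.6  5.5] M [-0.32  0.32 -0.01] w 0.156
-35.8 4.58 [0.5312 0.0913 0.0863] F [-1.2 -2.5  5. ] M [-0.4   0.28 -0.08] w 0.161
-57.3 5.03 [0.5318 0.0917 0.0863] F [-1.6 -3.6  5.3] M [-0.45  0.22 -0.08] w 0.158
-78.7 5.47 [0.5325 0.0919 0.0863] F [-0.5 -4.4  4.9] M [-0.55  0.21 -0.03] w 0.155
 5.67 [0.5325 0.0919 0.0863] F [-1.5 -3.7  4.4] M [-0.56  0.14 -0.07] w 0.16
yaw -78.41012472244148
```

View pics/w5.png

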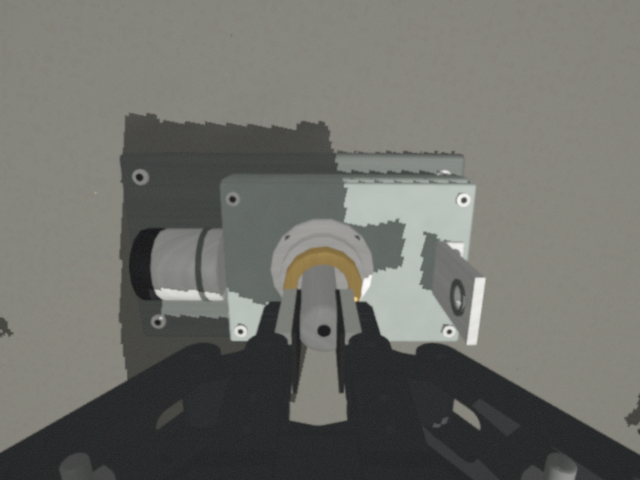

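The spindle has turned with the grip and the jaw line now points at the guide (plate at (460,290)). I'll release, lift and check the flat.

Run:
```python
from h import *
let_go(); S("open")
p=monitor.read_state()["tool_pos"]
bot.line_to([p[0],p[1],0.15],rate=0.12); S()
bot.goto([0.535,0.055,0.19],Q(0)); snap("wrist","w6"); S()
bot.goto([0.50,0.04,0.19],Q(0)); snap("wrist","w7")
crop("w6",240,120,400,280,4,"w6c");crop("w7",280,100,460,260,4,"w7c")
```

```text
open 6.47 [0.5321 0.0925 0.086 ] F [ 0.1  0.  -0.1] M [-0.06 -0.02  0.01] w 1.001
 7.15 [0.5316 0.0924 0.1495] F [-0.   0.5  1. ] M [-0.02 -0.01  0.03] w 1.002
 8.5 [0.5347 0.0551 0.1895] F [-0.2 -0.2  0.3] M [-0.01  0.04 -0.  ] w 1.0
```

View pics/w6c.png

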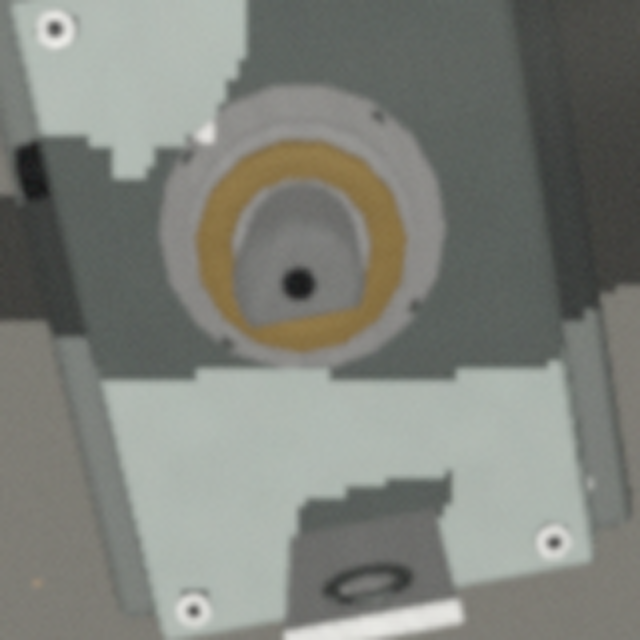

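View pics/w7c.png

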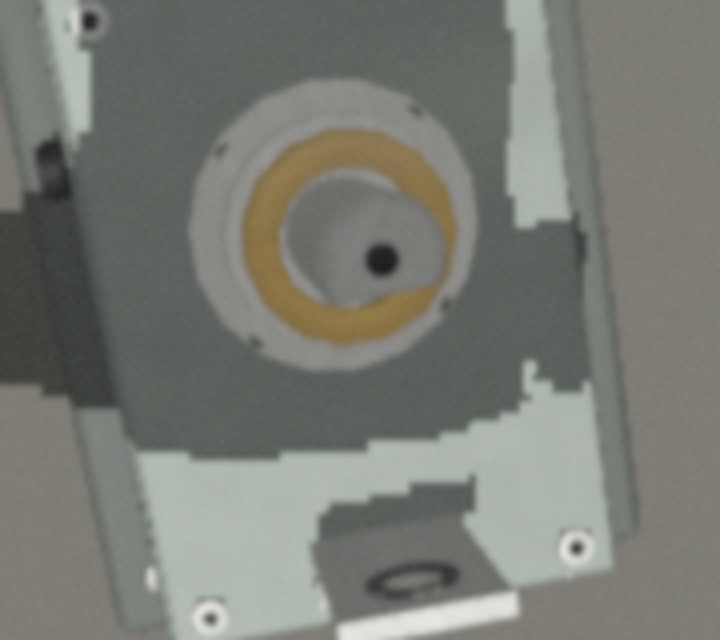

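Run:
```python
from h import *
T6,T7=np.load("pics/w6.npz")["T"],np.load("pics/w7.npz")["T"]
c6=lambda u,v:(240+(u+.5)/4-.5,120+(v+.5)/4-.5); c7=lambda u,v:(280+(u+.5)/4-.5,100+(v+.5)/4-.5)
print(tri([ray("wrist",c6(299,284),T6),ray("wrist",c7(382,259),T7)]))
def ang(A,B):v=B-A;return np.degrees(np.arctan2(v[1],v[0]))-90
A,B=[on_z("wrist",c6(*p),T6,.101) for p in((250,325),(360,305))];print("flat",ang(A,B),A,B)
A,B=[on_z("wrist",c6(*p),T6,.0385) for p in((193,611),(553,542))];print("gear",ang(A,B))
A,B=[on_z("wrist",c6(*p),T6,.087) for p in((285,632),(463,605))];print("guide",ang(A,B))
print("hole",tri([ray("wrist",c6(368,583),T6),ray("wrist",c7(413,580),T7)]))
# collar: go look
bot.goto([0.50,-0.27,0.19],Q(0)); snap("wrist","w8")
bot.goto([0.53,-0.31,0.19],Q(0)); snap("wrist","w9"); S()
```

```text
(array([0.53339457, 0.0907776 , 0.10251298]), [np.float64(5.347743266413562e-05), np.float64(5.347743266411806e-05)])
flat -79.62001418111079 [0.52597506 0.08426483 0.101     ] [0.5425727  0.08730508 0.101     ]
gear -78.50436918316029
guide -80.79107102312108
hole (array([0.5451959 , 0.0327528 , 0.07338809]), [np.float64(5.304341549820196e-05), np.float64(5.304341549813203e-05)])
 10.43 [ 0.5303 -0.3087  0.1897] F [-0.7  0.7 -0.2] M [-0.03 -0.01 -0.02] w 0.997
```

View pics/w8.png

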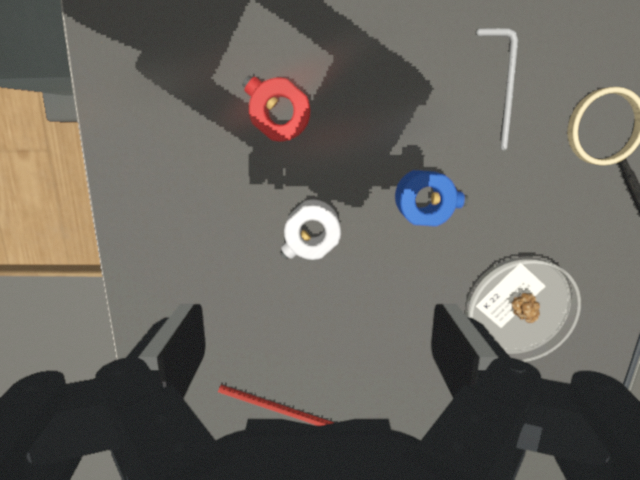

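View pics/w9.png

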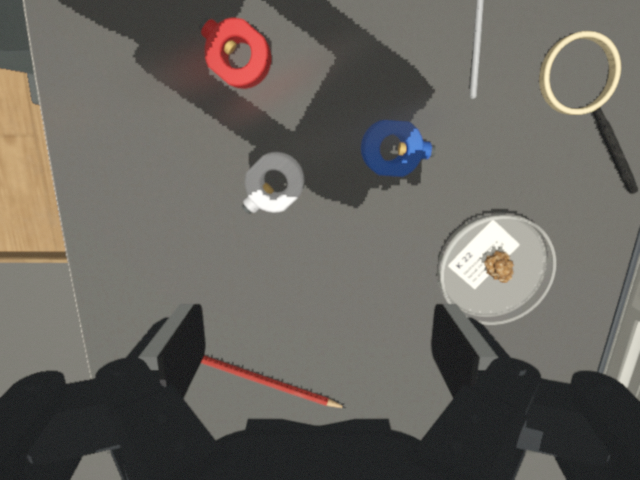

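Run:
```python
from h import *
crop("w8",270,190,350,270,8,"w8c");crop("w9",230,140,310,220,8,"w9c")
```

```text
(no output)
```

View pics/w8c.png

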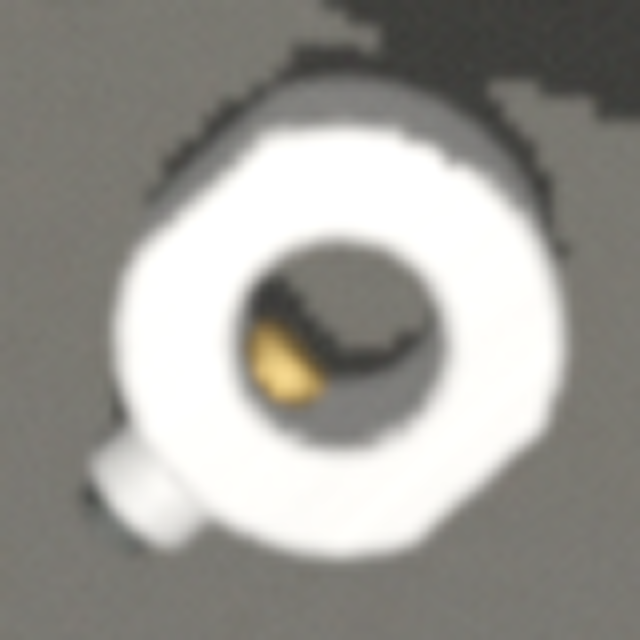

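View pics/w9c.png

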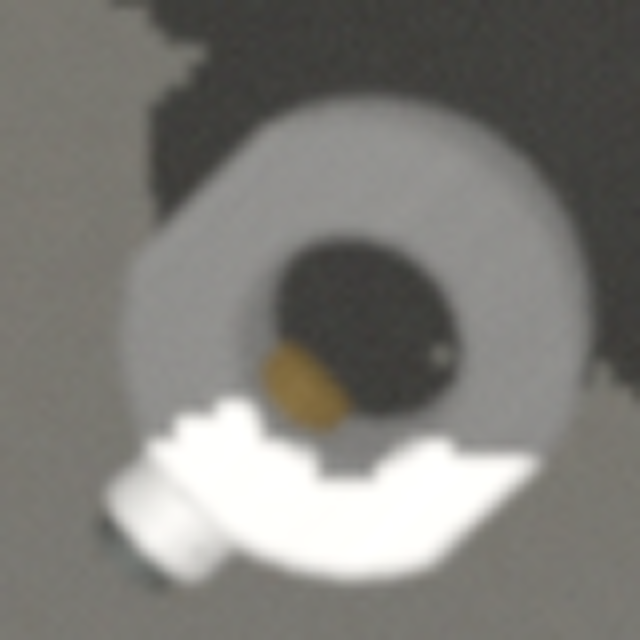

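Run:
```python
from h import *
T8,T9=np.load("pics/w8.npz")["T"],np.load("pics/w9.npz")["T"]
c8=lambda p:(270+(p[0]+.5)/8-.5,190+(p[1]+.5)/8-.5); c9=lambda p:(230+(p[0]+.5)/8-.5,140+(p[1]+.5)/8-.5)
print(tri([ray("wrist",c8((342,342)),T8),ray("wrist",c9((356,340)),T9)]))
for c,T,f in((c8,T8,(342,342)),(c9,T9,(356,340))): print(on_z("wrist",c(f),T,.026))
# collar top from depth
d=np.load("pics/w8.npz")["d"];p=tuple(int(round(v)) for v in c8((342,190)));print(with_depth("wrist",p,T8,d[p[1],p[0]]))
def ang(A,B):v=B-A;return np.degrees(np.arctan2(v[1],v[0]))
for c,T,a,b in((c8,T8,(410,545),(548,432)),(c8,T8,(135,250),(265,135)),(c9,T9,(140,250),(250,135)),(c9,T9,(430,560),(545,460))):
    A,B=[on_z("wrist",c(x),T,.026) for x in(a,b)];M=(A+B)/2;print("flat",ang(A,B),M)
for c,T,a in((c8,T8,(128,497)),(c9,T9,(150,528))): print("screw",on_z("wrist",c(a),T,.018))
# fit outline via projection: top outline of depth
for t,T in(("w8",T8),("w9",T9)):
    d=np.load(f"pics/{t}.npz")["d"];pts=[]
    u0,v0=(270,190) if t=="w8" else (230,140)
    for v in range(v0,v0+80):
        for u in range(u0,u0+80):
            X=with_depth("wrist",(u,v),T,d[v,u])
            if .0235<X[2]<.029: pts.append(X)
    pts=np.array(pts);h=cv2.convexHull((pts[:,:2]*1e4).astype(np.float32))
    print(t,len(pts),"z",np.median(pts[:,2]),"circ",np.array(cv2.minEnclosingCircle(h)[0])/1e4,cv2.minEnclosingCircle(h)[1]/1e4,"rect",cv2.minAreaRect(h))
```

```text
(array([ 0.496975  , -0.27890809,  0.02821073]), [np.float64(0.0004140250101001613), np.float64(0.0004140250101000802)])
[ 0.49661184 -0.27976458  0.026     ]
[ 0.49706105 -0.27895705  0.026     ]
[ 0.4964188  -0.26352042  0.02634732]
flat 40.926140093075915 [ 0.51075739 -0.29555208  0.026     ]
flat 41.70250143773256 [ 0.48226867 -0.26414964  0.026     ]
flat 44.59541930129188 [ 0.48170745 -0.26457161  0.026     ]
flat 40.97123666429791 [ 0.50973209 -0.29602107  0.026     ]
screw [ 0.4735882  -0.29906844  0.018     ]
screw [ 0.47429496 -0.29942348  0.018     ]Traceback (most recent call last):
  File "<stdin>", line 18, in <module>
  File "h.py", line 17, in with_depth
    o,r=ray(name,px,T); return o+r*d
        ~~~^^^^^^^^^^^
  File "h.py", line 11, in ray
    c=camera_info(name)
ValueError: time passes only in moves, steps and waits
```

Collar estimate: centre (0.4967, −0.2796), top at z ≈ 0.026, screw pointing −138.5°. I'll grip it with the jaws at −48.5°.

Run:
```python
from h import *
p=np.array([0.4967,-0.2796]); 
bot.goto([*p,0.06],Q(-48.5)); S()
snap("wrist","w10")
bot.line_to([*p,0.003],rate=0.06,until_force=8); S("down")
close_gripper(); S("closed")
x=monitor.read_state()["tool_pos"]
snap("wrist","w11")
bot.line_to([x[0],x[1],0.17],rate=0.15); S("up"); snap("wrist","w12")
```

```text
11.26 [ 0.4973 -0.2794  0.0609] F [1.5 0.9 1. ] M [-0.04  0.05  0.06] w 1.001
down 12.41 [ 0.497  -0.2798  0.0034] F [-0.4  0.1 -0.2] M [ 0.02 -0.01  0.01] w 0.997
closed 12.88 [ 0.4971 -0.2798  0.0036] F [ 0.5 -0.2  4.4] M [0.05 0.05 0.02] w 0.48
up 14.2 [ 0.4965 -0.2795  0.1689] F [-0.3 -0.6 -1. ] M [-0.01 -0.02 -0.02] w 0.478
```

View pics/w12.png

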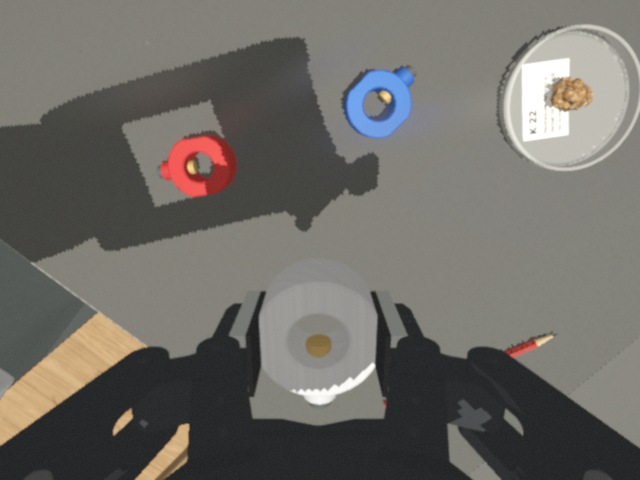

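View pics/w10.png

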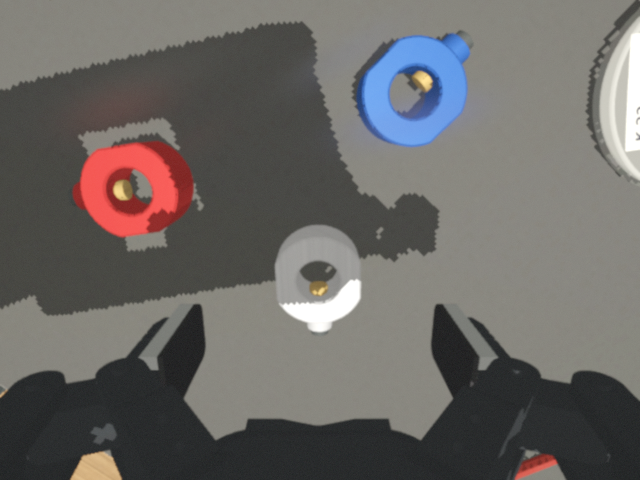

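Run:
```python
from h import *
crop("w12",240,240,400,420,4.4,"w12c")
```

View pics/w12c.png

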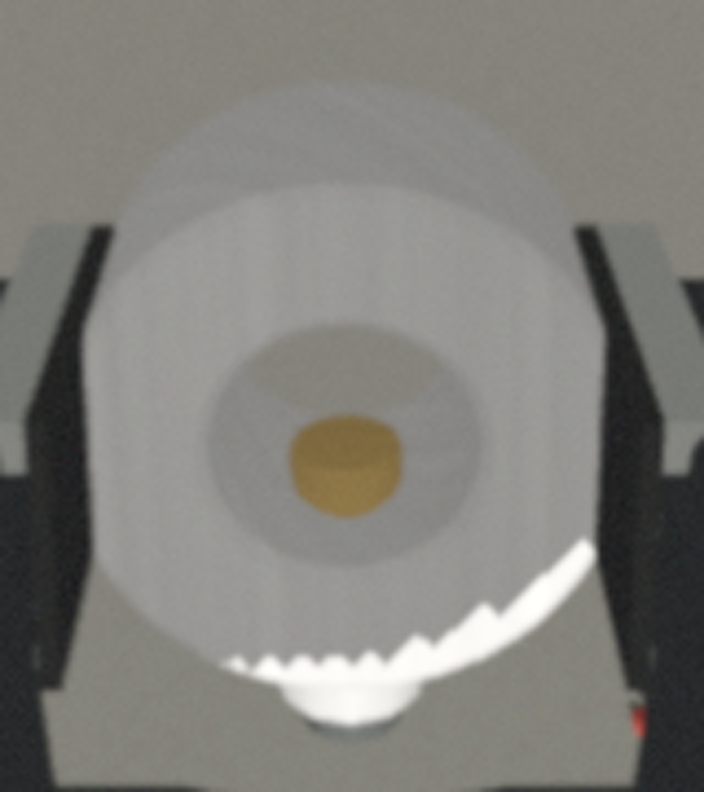

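Run:
```python
from h import *
Tc=camera_info("wrist")["T_tool_cam"]
c=lambda p:(240+(p[0]+.5)/4.4-.5,240+(p[1]+.5)/4.4-.5)
for z in(-.0226,-.020,-.025):
    g=lambda p:on_z("wrist",c(p),Tc,z)
    a,b=g((345,183)),g((345,684));e,f=g((345,322)),g((345,567));h,i=g((207,445)),g((483,445))
    print(z,"outer",((a+b)/2)[:2].round(4),abs(a-b)[0].round(4),"bore",((e+f)/2)[0].round(4),abs(e-f)[0].round(4),((h+i)/2)[1].round(4),abs(h-i)[1].round(4))
    print(" screw/pad y", g((347,460)),g((350,700)))
S()
```

```text
-0.0226 outer [ 0.0003 -0.0001] 0.0452 bore 0.0002 0.0222 -0.0001 0.022
 screw/pad y [-0.00091149  0.00010245 -0.0226    ] [-0.02389394  0.00036146 -0.0226    ]
-0.02 outer [-0.0012 -0.0001] 0.0462 bore -0.0013 0.0226 -0.0001 0.0225
 screw/pad y [-0.00249759  0.00010539 -0.02      ] [-0.02597673  0.00036999 -0.02      ]
-0.025 outer [ 0.0018 -0.0001] 0.0443 bore 0.0017 0.0217 -0.0001 0.0216
 screw/pad y [ 5.52596356e-04  9.97404335e-05 -2.50000000e-02] [-0.02197137  0.00035358 -0.025     ]
 14.25 [ 0.4966 -0.2795  0.1688] F [-0.1 -0.8 -1.7] M [-0.    0.    0.02] w 0.478
```

Seen from the wrist camera, the collar is in hand with its bore at (319,341), centred to within 0.3 mm, and its screw at (319,398) along tool −x. The pinch-derived and camera-derived axis estimates agree once bias is considered, giving (0.5330, 0.0905). I'll go above it and lower with a force guard.

Run:
```python
from h import *
p=[0.5330,0.0905]
bot.goto([*p,0.17],Q(11.3)); S()
bot.line_to([*p,0.116],rate=0.1); bot.sleep(.2); s=S("above"); Rm=R.from_quat(s["tool_rot"]).as_matrix();print("yaw",np.degrees(np.arctan2(Rm[1,1],Rm[0,1])))
snap("scene","s13");snap("side","sd13");snap("wrist","w13")
hit=bot.line_to([*p,0.085],rate=0.03,until_force=7); print(hit);S()
snap("side","sd14")
crop("sd13",300,230,380,300,8,"sd13c");crop("s13",240,190,320,260,8,"s13c");crop("sd14",300,230,380,300,8,"sd14c")
```

```text
15.64 [0.5332 0.0896 0.17  ] F [ 0.1  0.4 -0.9] M [ 0.05  0.03 -0.01] w 0.476
above 16.53 [0.5335 0.0906 0.1168] F [-0.5  0.5 -1.5] M [-0.   -0.01  0.02] w 0.476
yaw 11.297082704123785
False
 17.87 [0.5329 0.0906 0.085 ] F [-1.1  1.8 -1.5] M [ 0.16  0.13 -0.03] w 0.478
```

View pics/sd14c.png

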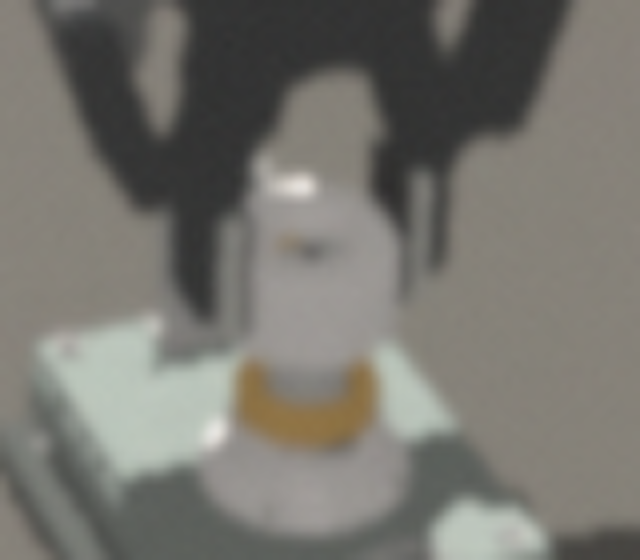

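View pics/s13c.png

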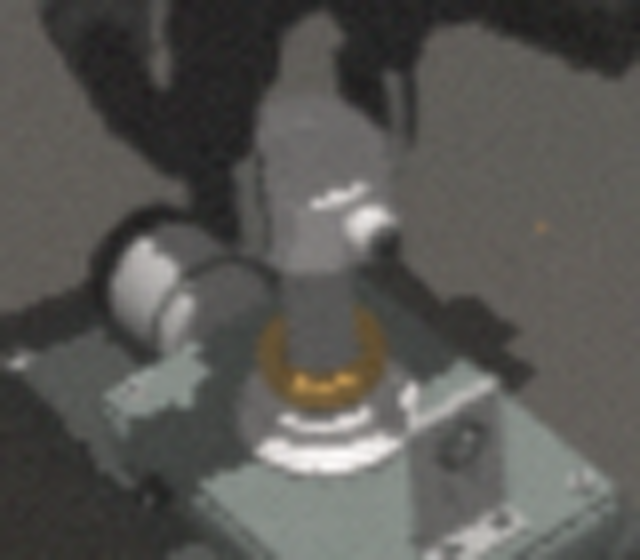

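The bore has passed the spindle end and the pad has gone over the flat without any push. Side crop: the collar is on the spindle, above the brass cup. Now I'll press.

Run:
```python
from h import *
p=[0.5330,0.0905]
print(bot.line_to([*p,0.070],rate=0.03,until_force=10));S()
for z in (0.067,0.065,0.064,0.063,0.062,0.061,0.060,0.058,0.056):
    h=bot.line_to([*p,z],rate=0.02); bot.sleep(.1); s=S(z)
    if s["contact_force"][2]>20: break
snap("side","sd15");snap("scene","s15");snap("wrist","w15")
crop("sd15",300,230,380,300,8,"sd15c");crop("s15",240,190,320,260,8,"s15c")
```

```text
False
 18.57 [0.5328 0.0905 0.0696] F [-0.1  1.6 -1.7] M [ 0.26  0.14 -0.01] w 0.475
0.067 18.97 [0.533  0.0906 0.0672] F [-2.   2.5  2.3] M [0.41 0.35 0.02] w 0.476
0.065 19.32 [0.533  0.0906 0.0653] F [-2.   3.1  6.1] M [ 0.41  0.5  -0.02] w 0.479
0.064 19.67 [0.5331 0.0906 0.0644] F [-3.7  3.2  6.2] M [ 0.46  0.59 -0.03] w 0.478
0.063 20.02 [0.533  0.0906 0.0636] F [-3.7  1.5  7.1] M [ 0.43  0.59 -0.06] w 0.479
0.062 20.37 [0.5331 0.0907 0.0635] F [-5.2  3.  13.8] M [0.38 0.99 0.05] w 0.477
0.061 20.72 [0.5331 0.0907 0.0634] F [-8.3  1.8 20.3] M [ 0.36  1.32 -0.03] w 0.479
```

View pics/sd15c.png

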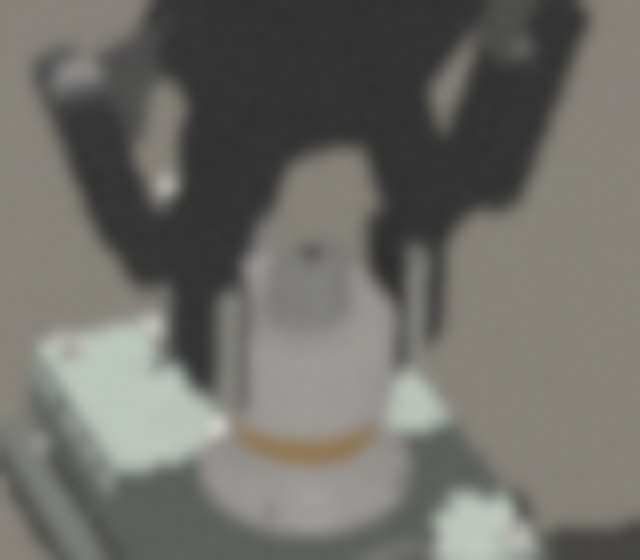

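View pics/s15c.png

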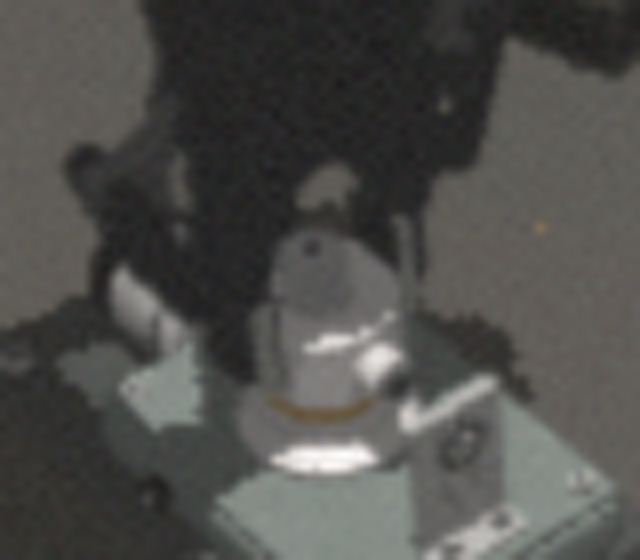

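View pics/w15.png

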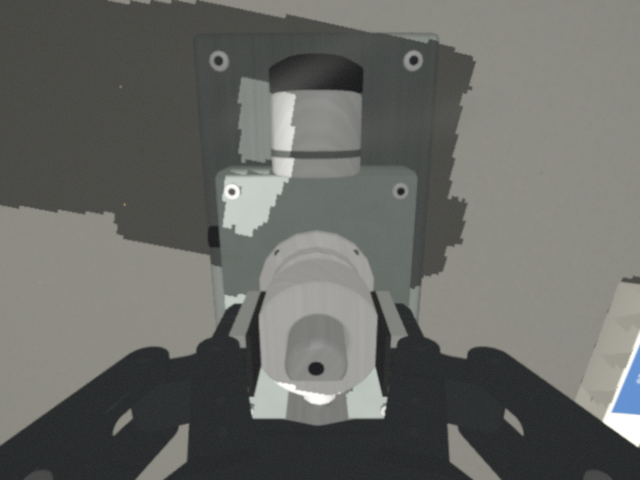

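Between the 0.063 and 0.061 targets the tool stopped at z = 0.0634 while the force rose from 7 to 20 N. That is a hard stop, about 5 mm below first cup contact. In the wrist picture the collar (318,345) and its screw (319,398) line up with the base plate and the flat faces the guide. I'll check that the hold is steady, then hand in.

Run:
```python
from h import *
bot.sleep(0.5); S(); print(job.job_done())
```

```text
21.37 [0.5331 0.0906 0.0634] F [-7.7  2.1 20.3] M [0.33 1.29 0.01] w 0.476
the job is handed in; nothing more can be done
None
```

The job is handed in at 21.4 s, with the arm still gripping the aluminium collar and holding it down on the spindle. `job_done` gives no verdict.

**What I did**
- **Spindle:** I pinched it across its flat and turned it by −107° to face the key hole. Looking again after letting go, the flat was at about −79.6°. The guide direction came out at −78.5° to −78.8° in most measurements, so it is about 1° off; one rougher reading of the guide plate's top edge gave −80.8°.
- **Collar:** I gripped it on its spanner flats and lowered it with the screw facing the key hole. It went over the flat with no noticeable resistance.
- **Press:** I pushed it down until the tool stopped at a hard stop.

**Last checks**
- **Cup:** the stop was about 5 mm below first cup contact. The collar's underside is then at about 60 mm, so the cup is home.
- **Hold:** a steady push of about 20 N for the last half second, with the grip width unchanged. The spring needs 8 N.
- **Picture:** the last wrist picture shows the screw and the flat in line with the guide.

**Small disagreements**
- The spindle axis from the camera and from the pinch differed by about 1 mm. I used a point in between.
- A sideways force of about 8 N remains from the press.
- The hex key, rock and carton were never touched.

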